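Tuck the cover strip under the lap and hold it down

ROBOT

A 6-joint arm with a two-finger parallel gripper is mounted at the origin on the work surface. World frame = base frame: x ahead of the robot, y to its left, z up, the work surface at z = 0. Lengths are in m, angles in rad, forces in N, time in s.
With the tool pointing down it reaches from about 0.275 to 0.975 m from the base axis. Payload 8.4 kg.
Tool frame: the origin (TCP) lies at the very end of the fingers, on their centre line; the grasp point (between the pads) lies 19 mm behind it; z points along the fingers, y is the line along which they close (so a half turn about z gives the same grasp; the last joint's range is limited). The gripper opens to 92 mm and grips with 3 to 60 N. Pads are 20 mm wide; open, the fingers measure 128 mm over their backs; the gripper's body (75 mm by 189 mm) begins 69 mm behind the grasp point.
Start: joints at [-1.319, 0.353, 1.633, -0, 1.155, -0.002], TCP at [0.157, -0.605, 0.215] pointing down, gripper open.
Joint ranges: [-2.63, 2.63], [-0.92, 2.1], [0.06, 2.66], [-1.3, 4.44], [0, 2.69], [-3.02, 3.02]. Speed limits (rad/s): [2.22, 2.22, 2.79, 3.14, 3.14, 3.14].

INTERFACE

Orientations are given as a unit quaternion [x, y, z, w].
In Python, from cell import reach, move_linear, move_j, gripper_to, dwell, ik, get_obs, get_image, IKError, sign_off, find_in, spot_point gives the robot as it stands. Calls block until the motion is done:
- reach(position, orientation): joint-space move of the TCP to a pose.
- move_linear(position, vel=0.15, frame=None, guard=None): straight line of the TCP; frame=None keeps the orientation; vel is the mean speed in m/s. With guard (N) it stops when the force on the tool has changed by that much, and returns True; else False.
- move_j(angles): joint-space move.
- gripper_to(opening, f_grip=None): opening from 0.0 (shut) to 1.0 (fully open); f_grip is the grip in N (None keeps the last); returns when the fingers have stopped.
- dwell(seconds).
- ik(position, orientation): joint angles nearest the present ones, or None.
- get_obs(): the state.
- get_image(name): name is "scene" or "top" or "wrist"; returns a dict with "pixels" (480x640x3 uint8, blue, green, red), "fx", "fy", "cx", "cy" (pixels), "origin" and "rotation" of the camera in the world. Camera axes: x right, y up, looking along -z (the intrinsics and any distortion apply to the point x, -y, -z); pixel columns grow to the right and rows downward; lengths in m; the calibration is good to about 2 mm. A picture is of the moment at which its call begins. There is no depth.
A pose or a line that the arm cannot do raises IKError and nothing moves.
- sign_off(): hands the job in; it is judged then, once.
Trained networks look in the newest picture that a camera, given by its name, has taken for a name from the list of things; names that differ only in an ending like _2 or _b are one class to them, and where a whole thing is asked for, a point or a joint stands for the part that bears it (a point fixed in the world has none). Each returns a list of dicts, best first, with "confidence" (0 to 1); they miss things now and then, are a little off and sometimes report something else, mostly with a low value. They report only what shows in the picture. A call takes as long as a camera call.
- find_in(thing, camera): "location" ([x, y, z] in m, in the coordinates of the camera as it stood for that picture, good to about 4 mm: the middle of the surface that is visible of it).
- spot_point(thing, camera): "location" ([x, y, z] in m, in the coordinates of the camera as it stood for that picture, good to about 4 mm: a listed point, or the origin of a listed thing).
The state is a dict: "t": time; "joint_pos": joint angles; "joint_velocities": joint speeds; "tau": joint torques, N m; "ee_pos": TCP position; "eef_rot": TCP orientation; "wrist_force": force on the tool from outside, world axes, zero at the start; "ft_torque": the same for the moment, N m; "opening": opening from 0.0 (shut) to 1.0 (fully open); "grip_force": force on a finger pad.
Only numpy, scipy, OpenCV 4.12 (cv2) and the standard library are available. Lean on these libraries where they do the work, as an engineer would, in place of code of your own. Each camera call takes 0.05 s, during which the arm holds its last target. There are 200 camera calls.

TASK

Pull the drawer of the small white cabinet right out to its stop and leave it open, then take out the aluminium angle strip and tuck its flat edge squarely under the pink lap on the grey board, strip centred along the lap, until the red line on the strip is covered along its whole length, without lifting the lap. Finish while still holding the strip with the gripper, pressed flat on the board with about 10 N, so that it could be screwed down. Leave the jar, the green bur block and the cardboard box where they stand.

Things in the scene. Friction and masses are not known exactly. Their poses are not given: they have to be found in the camera images.
- cab_drawer0 (a joint): Drawer of the white cabinet (225 deep, 270 wide, 95 mm high, fixed, pink front), in metres: 0 shut, 0.154 fully out at its stop; slides along the cabinet's -x with 1 N of friction and stays where left; a little ajar at the start. Inside: 228 mm wide (y), 180 mm long (x), floor 22 mm above the table, side walls to 73 mm, front panel to 82 mm.
- cab_drawer0_handle (a point): Middle of the drawer's steel bar handle: a round bar 11 mm thick and 120 mm long along y, 35 mm in front of the drawer front, 57 mm above the table; moves with the drawer. Axes are the cabinet's: -x points out of the drawer front, towards the robot's side, z up. Can be pinched from above, fingers closing along x.
- strip: Aluminium angle strip, 0.2 kg, in the drawer: flange 85 (x) x 180 (y) x 4 mm, its -x edge with an upright leg 10 mm thick, 40 mm high from the underside, centred at x = -37.5 mm. Origin: centre of the underside; z up. +x starts roughly along the cabinet's +x, leg to the drawer front. The +x edge is tucked in; a red line lies 24 to 28 mm back from it. Grip the leg from above, closing along x.
- board: Grey flat board, 280 (x) x 270 (y) x 18 mm thick, fixed. Origin: centre of its underside; z up. The pink lap, a sheet 4 mm thick and 220 mm wide (y, centred), lies over its +x half, hinged on a metal rail at the far (+x) edge. Its mouth faces -x, towards the robot's side; the -x half of the board is free.
- mouth (a point): Point on the board's top, straight under the middle of the lap's front tip (axes as the board). The gap under the flat sheet is 6.5 mm; the front 14 mm of the sheet is a lip turned up, so at the tip the gap is about 13 mm and the lip's top stands about 17 mm above the board. The space under the lap is over 95 mm deep from the tip to the rail.
- lap (a joint): Hinge of the pink lap, rad: 0 lying at rest, grows as its front tip is lifted (0.06 rad is about 6 mm at the tip, 110 mm from the hinge). 0.18 kg, held down only by its weight.
- jar: Bystander, loose: white jar with a yellow cap, 56 mm across, 60 mm tall, standing on the cabinet's top, 95 mm above the table. Origin: centre of its underside.
- burblock: Bystander, loose: green block 110 x 60 x 30 mm with small burs standing in it to 55 mm high. Origin: centre of its underside.
- modelbox: Bystander, loose: brown cardboard box 80 x 120 x 45 mm. Origin: centre of its underside.

How it is judged:
On the way, in this order (a step that is already met when the one before it is completed fails the run):
1. the drawer is pulled out to its stop (value of joint cab_drawer0 above 0.148 m), for 0.2 s.
2. the strip's edge is tucked square under the lap, red line covered, both ends under it (x of strip in the frame of mouth above -0.0165 m and y of strip in the frame of mouth between -0.022 and 0.022 m and z of strip in the frame of mouth below 0.0045 m and angle between the x axis of strip and the x axis of mouth, either way round below 0.08 rad), for 0.2 s.
At the end, for the whole second after the job is handed in: Strip centred (22 mm) and square (0.08 rad) to the lap, its edge at least 26 mm under the tip, flat (0.05 rad) within 3 mm of the board, pressed on it with 5 to 40 N by the gripper still on it; lap down (under 0.05 rad); drawer still out (over 0.13 m); strip at rest (all of step 2 and angle between the z axis of strip and the z axis of board, either way round below 0.05 rad and z of strip in the frame of board below 0.021 m and contact force between strip and board between 5 and 40 N and contact force between the fingers and strip above 3 N and value of joint lap below 0.05 rad and value of joint cab_drawer0 above 0.13 m and linear speed of strip below 0.02 m/s); the arm keeps its last pose, push and grip.
It fails at once if the lap is lifted (over 0.06 rad) (value of joint lap above 0.06 rad).
It fails at once if the jar, bur block or cardboard box is moved more than 30 mm (distance of any of jar, burblock, modelbox from where it was at the start of the episode above 0.03 m).
It also fails if it takes over 64 s, if anything falls off the work surface, if the arm or the gripper's body presses on something with over 40 N, if the wrist force passes 120 N, or if a joint passes its speed limit or range.

## Working session

There is one attempt and no reset: what is moved stays moved. The work goes in short steps, each a Python script; the robot and the scene stay as the last script left them, time stands still between calls to the robot, and variables do not carry over. Pictures are saved under pics/ and viewed, at most 10 in all, crops included, and the job is handed in when it is done.

```bash
ls; mkdir -p pics
cat > h.py <<'E'
import numpy as np, cv2
from cell import *
from scipy.spatial.transform import Rotation as R
def world(im,p): return np.array(im["origin"])+np.array(im["rotation"])@np.array(p)
def rot(im): 
    r=np.array(im["rotation"]); return r
def pix(im,w):
    c=np.array(im["rotation"]).T@(np.array(w)-np.array(im["origin"])); return (im["cx"]+im["fx"]*c[0]/-c[2], im["cy"]+im["fy"]*-c[1]/-c[2])
def ray(im,u,v):
    d=np.array(im["rotation"])@np.array([(u-im["cx"])/im["fx"],-(v-im["cy"])/im["fy"],-1]); return np.array(im["origin"]),d
def onz(im,u,v,z):
    o,d=ray(im,u,v); return o+d*(z-o[2])/d[2]
def tri(im1,p1,im2,p2):
    o1,d1=ray(im1,*p1);o2,d2=ray(im2,*p2)
    A=np.stack([d1,-d2],1);t=np.linalg.lstsq(A,o2-o1,rcond=None)[0]
    a=o1+d1*t[0];b=o2+d2*t[1];return (a+b)/2,np.linalg.norm(a-b)
E
python3 - <<'E'
from h import *
np.set_printoptions(precision=4,suppress=True)
for c in ["scene","top"]:
    im=get_image(c); cv2.imwrite(f"pics/{c}0.png",im["pixels"])
    print(c,{k:im[k] for k in im if k!="pixels"})
    for n in ["cab_drawer0_handle","strip","board","mouth","jar","burblock","modelbox"]:
        print(n,[(world(im,d["location"]),np.round(pix(im,world(im,d["location"]))),round(d["confidence"],2)) for d in spot_point(n,c)[:2]])
print(get_obs())
E
```

```text
pics
scene {'fx': 619.033850350176, 'fy': 619.033850350176, 'cx': 322.1563587540781, 'cy': 232.85354208572315, 'origin': array([1.7117, 0.4436, 1.104 ]), 'rotation': array([0.2327, 0.3292, 0.7342, 0.5463])}Traceback (most recent call last):
  File "<stdin>", line 7, in <module>
  File "h.py", line 4, in world
    def world(im,p): return np.array(im["origin"])+np.array(im["rotation"])@np.array(p)
                                                   ~~~~~~~~~~~~~~~~~~~~~~~~^~~~~~~~~~~~
ValueError: matmul: Input operand 1 has a mismatch in its core dimension 0, with gufunc signature (n?,k),(k,m?)->(n?,m?) (size 3 is different from 4)
```

Rotation is a quaternion; convert.

```bash
sed -i 's/np.array(im\["rotation"\])/R.from_quat(im["rotation"]).as_matrix()/; /^def rot/,+1d' h.py
sed -i 's/^def pix/def pix/' h.py
cat > look.py <<'E'
from h import *
np.set_printoptions(precision=4,suppress=True)
for c in ["scene","top"]:
    im=get_image(c); cv2.imwrite(f"pics/{c}0.png",im["pixels"])
    print(c,{k:im[k] for k in im if k!="pixels"})
    for n in ["cab_drawer0_handle","strip","board","mouth","jar","burblock","modelbox"]:
        print(n,[(world(im,d["location"]),np.round(pix(im,world(im,d["location"]))),round(d["confidence"],2)) for d in spot_point(n,c)[:2]])
o=get_obs();print(o)
E
python3 look.py
```

```text
scene {'fx': 619.033850350176, 'fy': 619.033850350176, 'cx': 322.1563587540781, 'cy': 232.85354208572315, 'origin': array([1.7117, 0.4436, 1.104 ]), 'rotation': array([0.2327, 0.3292, 0.7342, 0.5463])}
cab_drawer0_handle [(array([0.5662, 0.161 , 0.0553]), array([356., 224.]), 0.93)]
strip []
board [(array([ 0.638 , -0.2648,  0.0012]), array([195., 227.]), 0.59)]
mouth [(array([ 0.6387, -0.2593,  0.017 ]), array([196., 223.]), 0.8)]
jar [(array([0.7743, 0.1647, 0.0932]), array([335., 270.]), 0.84)]
burblock [(array([ 0.7479, -0.0279, -0.0014]), array([263., 274.]), 0.87)]
modelbox [(array([ 0.502 ,  0.4745, -0.0012]), array([481., 247.]), 0.91)]
top {'fx': 597.248833192262, 'fy': 597.248833192262, 'cx': 322.59695536763627, 'cy': 253.65438854948138, 'origin': array([0.4619, 0.0705, 1.3676]), 'rotation': array([-0.0583,  0.048 ,  0.7119, -0.6982])}
cab_drawer0_handle [(array([0.5669, 0.1644, 0.0563]), array([289., 297.]), 0.73)]
strip []
board [(array([ 0.6367, -0.2622, -0.0009]), array([475., 265.]), 0.76)]
mouth [(array([ 0.6378, -0.2613,  0.0166]), array([477., 263.]), 0.76)]
jar [(array([0.7768, 0.169 , 0.095 ]), array([284., 199.]), 0.76)]
burblock [(array([ 0.7495, -0.0305, -0.0069]), array([373., 219.]), 0.96)]
modelbox [(array([ 0.5079,  0.4749, -0.0017]), array([155., 327.]), 0.68)]
{'t': 0.9, 'joint_pos': array([-1.3194,  0.353 ,  1.6334, -0.    ,  1.1552, -0.0024]), 'joint_velocities': array([-0.0013, -0.0014,  0.0008, -0.0006,  0.0006, -0.0034]), 'tau': array([ -0.0006, -59.3744, -33.4573,   0.07  ,   0.0158,  -0.    ]), 'ee_pos': array([ 0.1569, -0.605 ,  0.2146]), 'eef_rot': array([ 0.992 ,  0.1266, -0.    , -0.    ]), 'wrist_force': array([ 0.2381, -0.7042, -0.2391]), 'ft_torque': array([ 0.0234, -0.0412, -0.0074]), 'grip_force': 0.0, 'opening': 0.9953861447137384}
```

View pics/scene0.png

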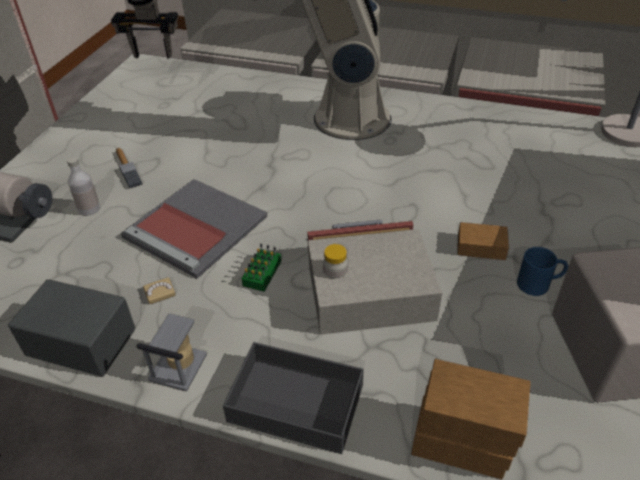

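View pics/top0.png

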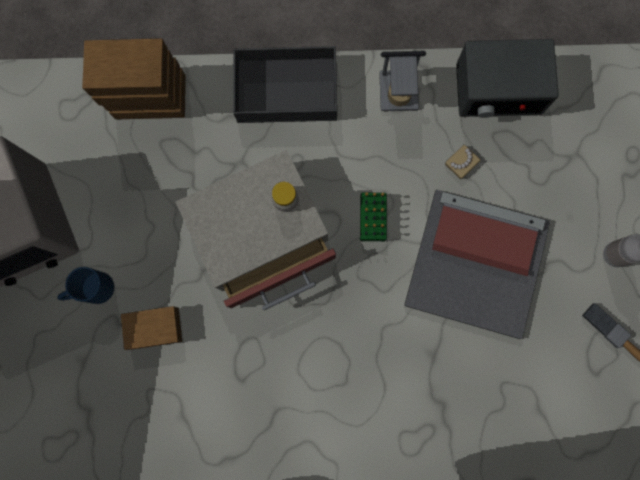

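The scene view shows the cabinet with jar at (335,260), the bur block at (262,268) and the board with the lap at (175,225). In the top view the handle is at (288,292), the pink drawer front runs (227,300)–(333,253), and the lap's mouth edge runs (435,250)–(530,272). Next I'll get the yaws from the pink edges.

```bash
cat > yaw.py <<'E'
from h import *
np.set_printoptions(precision=4,suppress=True)
im=get_image("top"); I=im["pixels"].astype(int)
b,g,r=I[...,0],I[...,1],I[...,2]
m=((r-g>25)&(abs(b-g)<25)).astype(np.uint8)
n,l,s,c=cv2.connectedComponentsWithStats(m)
for i in range(1,n):
    if s[i][4]<300: continue
    pts=np.argwhere(l==i)[:,::-1].astype(np.float32)
    print(i,s[i],c[i])
    x0,y0,w,h,_=s[i]
    z=0.082 if c[i][0]<400 else 0.0285
    box=cv2.boxPoints(cv2.minAreaRect(pts))
    for p in box: print(p,onz(im,*p,z))
    W=np.array([onz(im,*p,z)[:2] for p in pts]); u,S,vt=np.linalg.svd(W-W.mean(0),full_matrices=False); print("major axis",vt[0],np.degrees(np.arctan2(vt[0][1],vt[0][0])), W.mean(0))
E
python3 yaw.py
```

```text
20 [ 434  206  103   69 4298] [484.8516 240.111 ]
[431.5558 248.5989] [ 0.6717 -0.1587  0.0285]
[443.4756 205.6877] [ 0.7705 -0.1904  0.0285]
[538.1174 231.9771] [ 0.7048 -0.4013  0.0285]
[526.1976 274.8882] [ 0.6076 -0.3677  0.0285]
major axis [-0.2983 -0.9545] -107.35606895534451 [ 0.6888 -0.2799]
21 [225 249 110  57 764] [279.394  276.9777]
[223.6537 300.2038] [0.56   0.3028 0.082 ]
[332.0746 248.0011] [0.6691 0.0666 0.082 ]
[334.912  253.8942] [0.656  0.0607 0.082 ]
[226.4911 306.0969] [0.5471 0.2966 0.082 ]
major axis [-0.4184  0.9083] 114.73452619805016 [0.608  0.1818]
```

```bash
cat >> h.py <<'E'
CY=np.radians(24.7); BY=np.radians(-17.36)
def down(yaw,flip=False):
    """tool pointing down, closing line (tool y) along heading yaw"""
    a=yaw+(np.pi if flip else 0); y=np.array([np.cos(a),np.sin(a),0]); z=np.array([0,0,-1.])
    return R.from_matrix(np.stack([np.cross(y,z),y,z],1)).as_quat()
E
python3 - <<'E'
from h import *
np.set_printoptions(precision=4,suppress=True)
for f in (0,1):
  for nm,p,yw in (("handle",[0.566,0.163,.22],CY),("board",[0.56,-.23,.15],BY)):
    print(nm,f,ik(p,down(yw,f)))
H=np.array([0.566,0.163]); ux=np.array([np.cos(CY),np.sin(CY)])
j=[(abs(q[5]),f) for f in (0,1) if (q:=ik([*H,.22],down(CY,f))) is not None]
f=min(j)[1]; print("flip",f)
gripper_to(0.27)
P=[]
for k,off in enumerate((-0.12,-0.03)):
    p=H+ux*off
    reach([*p,.24],down(CY,f)); dwell(.2)
    im=get_image("wrist"); cv2.imwrite(f"pics/w{k}.png",im["pixels"])
    for n in ("cab_drawer0_handle","strip"):
        for d in spot_point(n,"wrist")[:2]:
            w=world(im,d["location"]); print(n,w,np.round(pix(im,w)),d["confidence"])
    if k==0: print(im["origin"],R.from_quat(im["rotation"]).as_matrix())
print(get_obs()["t"],get_obs()["wrist_force"])
E
```

```text
handle 0 [ 0.2779  0.2923  1.707  -0.      1.1423 -0.1532]
board 0 [-0.3922  0.39    1.7354 -0.      1.0162 -0.0892]
handle 1 [ 0.2779  0.2923  1.707  -0.      1.1423  2.9883]
board 1 None
flip 0
cab_drawer0_handle [0.5664 0.1698 0.0559] [449. 204.] 0.64
[0.425  0.1818 0.4097] [[ 0.9092 -0.4007 -0.1128]
 [ 0.4163  0.875   0.247 ]
 [-0.0002 -0.2715  0.9624]]
cab_drawer0_handle [0.569  0.1671 0.0589] [361. 209.] 0.77
5.9083 [-0.5352  1.2741  0.06  ]
```

View pics/w1.png

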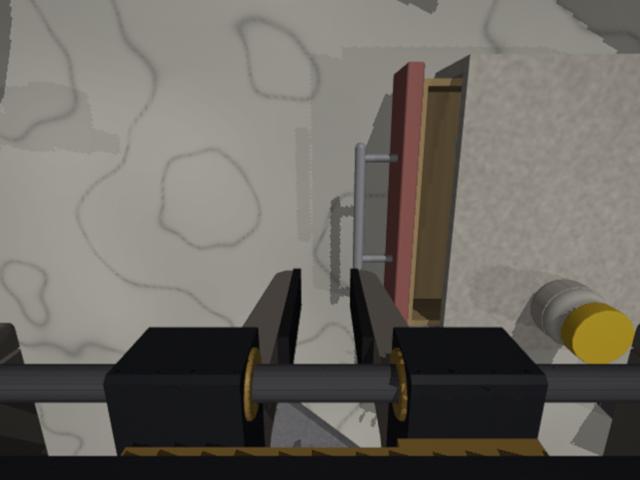

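Wrist view: the bar is vertical at column ~360 (rows 147–268), parallel to the image column, so the yaw is good. I'll triangulate it, grasp it and pull.

Run:
```python
from h import *
np.set_printoptions(precision=4,suppress=True)
im=get_image("wrist"); ux=np.array([np.cos(CY),np.sin(CY)])
im1=get_image("top")
print("tri",tri(im,(359.5,208),im1,(289,297)))
H=onz(im,359.5,208,.057)[:2]; print("H",H,H@ux)
q=down(CY)
reach([*H,.13],q)
im=get_image("wrist"); d=spot_point("cab_drawer0_handle","wrist"); print([world(im,e["location"]) for e in d[:1]])
print("hit",move_linear([*H,.038],vel=.08,guard=6), get_obs()["ee_pos"])
gripper_to(0,f_grip=25); o=get_obs(); print(o["opening"]*92,o["grip_force"],o["ee_pos"],o["wrist_force"])
```

```text
tri (array([0.5684, 0.1648, 0.0465]), np.float64(0.0031510675305779987))
H [0.568  0.1669] 0.5857947338000588
[array([0.5665, 0.1672, 0.0575])]
hit False [0.5685 0.1671 0.0386]
10.288031725379824 25.000610053539276 [0.5682 0.167  0.0384] [-0.9696 -0.1995  3.6749]
```

Run:
```python
from h import *
np.set_printoptions(precision=4,suppress=True)
ux=np.array([np.cos(CY),np.sin(CY),0])
p0=np.array(get_obs()["ee_pos"])
h=move_linear(p0-ux*.165,vel=.07,guard=12)
o=get_obs(); d=o["ee_pos"]-p0; print(h,d@ux,d,o["wrist_force"],o["t"],o["opening"]*92)
```

```text
True -0.12263175000912516 [-0.1114 -0.0513  0.    ] [ 2.1146  1.6445 -0.2359] 9.9083 9.831287701634999
```

Run:
```python
from h import *
np.set_printoptions(precision=4,suppress=True)
ux=np.array([np.cos(CY),np.sin(CY),0])
p0=np.array(get_obs()["ee_pos"])
h=move_linear(p0-ux*.006,vel=.03,guard=20)
dwell(.3)
o=get_obs(); print(h,(o["ee_pos"]-p0)@ux,o["wrist_force"])
move_linear(p0,vel=.03)
gripper_to(.27); move_linear([p0[0],p0[1],.16],vel=.15); gripper_to(.5)
for k,off in enumerate((-.03,.07)):
    p=p0+ux*off; p[2]=.26
    reach(p,down(CY)); dwell(.2)
    im=get_image("wrist"); cv2.imwrite(f"pics/s{k}.png",im["pixels"])
    for n in ("strip","cab_drawer0_handle"):
        for d in spot_point(n,"wrist")[:2]:
            w=world(im,d["location"]); print(n,w,np.round(pix(im,w)),d["confidence"])
print(get_obs()["t"])
for c in("top","scene"):
    im=get_image(c)
    for n in ("strip","cab_drawer0_handle"):
        for d in spot_point(n,c)[:2]:
            w=world(im,d["location"]); print(c,n,w,np.round(pix(im,w)),d["confidence"])
```

```text
True 0.0001233920431211666 [-0.9668  0.8145 -3.4594]
strip [0.6029 0.1661 0.0204] [485. 214.] 0.88
cab_drawer0_handle [0.4575 0.1157 0.0576] [356. 208.] 0.73
strip [0.6039 0.1672 0.0197] [400. 213.] 0.61
cab_drawer0_handle [0.4563 0.1161 0.0561] [260. 206.] 0.77
14.225
top strip [0.5017 0.4758 0.0007] [154. 330.] 0.56
scene strip [0.6004 0.1639 0.0247] [354. 242.] 0.91
scene cab_drawer0_handle [0.4548 0.1127 0.0569] [349. 194.] 0.88
```

View pics/s1.png

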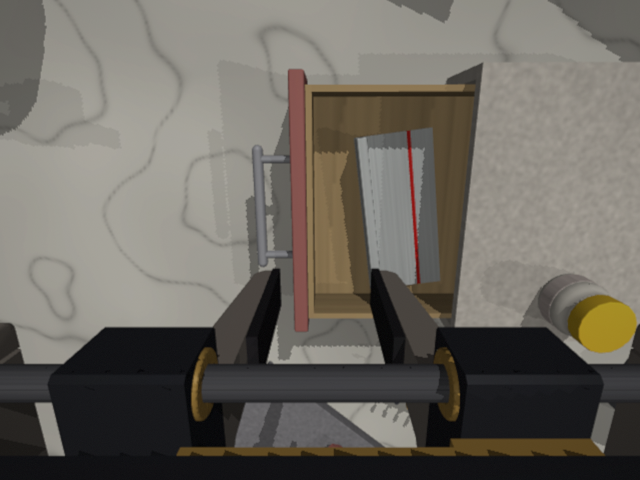

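The strip lies in the open drawer; leg about (358–372, 138–283), red line (409,130)–(419,283), turned a few degrees. I'll take its yaw and position from the red line in two wrist views.

```bash
cat > line.py <<'E'
from h import *
def redends(im,roi=None):
    I=im["pixels"].astype(int); b,g,r=I[...,0],I[...,1],I[...,2]
    m=((r>130)&(g<60)&(b<60)).astype(np.uint8)
    n,l,s,c=cv2.connectedComponentsWithStats(m)
    if n<2: return None
    i=1+np.argmax(s[1:,4]); p=np.argwhere(l==i)[:,::-1].astype(float)
    cen=p.mean(0); vt=np.linalg.svd(p-cen,full_matrices=False)[2][0]
    vt*=np.sign(vt[1]); t=(p-cen)@vt
    return cen+vt*t.min(),cen+vt*t.max(),len(p)
E
python3 - <<'E'
from line import *
np.set_printoptions(precision=4,suppress=True)
p0=np.array(get_obs()["ee_pos"]);ux=np.array([np.cos(CY),np.sin(CY),0])
im0=get_image("wrist"); e0=redends(im0)
uy=np.array([-ux[1],ux[0],0])
reach(p0-uy*.06-ux*.05,down(CY)); dwell(.2)
im1=get_image("wrist"); e1=redends(im1)
print(e0,e1)
for im,e in((im0,e0),(im1,e1)):
    if e is None: continue
    a,b=onz(im,*e[0],.026),onz(im,*e[1],.026); d=a-b
    print(a,b,np.linalg.norm(d),"yaw",np.degrees(np.arctan2(-d[0],d[1])))
print([tri(im0,e0[i],im1,e1[i]) for i in(0,1)])
E
```

```text
(array([408.2117, 148.0521]), array([415.081 , 251.9285]), 258) (array([458.8076,  89.0336]), array([461.9635, 200.9728]), 289)
[0.5779 0.2362 0.026 ] [0.642  0.1339 0.026 ] 0.12074277360460976 yaw 32.08215810668264
[0.5774 0.2369 0.026 ] [0.6412 0.1355 0.026 ] 0.11986469346088317 yaw 32.15580454808141
[(array([0.5768, 0.2361, 0.0294]), np.float64(0.0006464934728760878)), (array([0.6388, 0.1354, 0.0329]), np.float64(0.0010911997517555761))]
```

```bash
sed -i 's/m=((r>130).*/m=((r-g>50)\&(r>1.9*g)\&(r>1.9*b)).astype(np.uint8)/' line.py
python3 - <<'E'
from line import *
np.set_printoptions(precision=4,suppress=True)
for k in(0,1):
    I={"pixels":cv2.imread(f"pics/s{k}.png")}; print(redends(I))
im=get_image("wrist"); e=redends(im); print(e)
a,b=onz(im,*e[0],.026),onz(im,*e[1],.026); d=a-b; yaw=np.arctan2(-d[0],d[1])
x=np.array([np.cos(yaw),np.sin(yaw),0]); print(a,b,np.linalg.norm(d),np.degrees(yaw))
print("origin",(a+b)/2-.0165*x,"leg",(a+b)/2-.054*x)
print([ (world(im,s["location"]),s["confidence"]) for s in spot_point("strip","wrist")[:1]])
E
```

```text
(array([500.9479, 131.0001]), array([501.178 , 283.0012]), 455)
(array([407.8962, 130.9391]), array([418.1665, 282.0566]), 451)
(array([458.3554,  70.9899]), array([463.0677, 235.9981]), 510)
[0.5679 0.2518 0.026 ] [0.6634 0.1001 0.026 ] 0.17924390156731113 32.19155591490546
origin [0.6017 0.1672 0.026 ] leg [0.57   0.1472 0.026 ]
[(array([0.604 , 0.1672, 0.0199]), 0.76)]
```

Run:
```python
from h import *
np.set_printoptions(precision=4,suppress=True)
L=np.array([.570,.1472]); q=down(np.radians(32.2))
gripper_to(.45)
reach([*L,.14],q); 
print("hit",move_linear([*L,.034],vel=.08,guard=6), get_obs()["ee_pos"])
gripper_to(0,f_grip=50); o=get_obs(); print(o["opening"]*92,o["grip_force"],o["ee_pos"],o["wrist_force"])
if o["opening"]*92>6:
    print(move_linear([*L,.07],vel=.08), move_linear([*L,.21],vel=.15))
    dwell(.2); o=get_obs(); print(o["opening"]*92,o["grip_force"],o["wrist_force"],o["t"])
    im=get_image("scene"); cv2.imwrite("pics/lift.png",im["pixels"][100:340,130:530].repeat(2,0).repeat(2,1))
```

```text
hit False [0.5704 0.1473 0.0345]
9.722605622534012 50.00038504600525 [0.5701 0.1472 0.0341] [-0.7491 -0.3757  1.4098]
False False
9.62822611756477 49.98591363430023 [-0.201  -0.2125 -1.9803] 20.2333
```

View pics/lift.png

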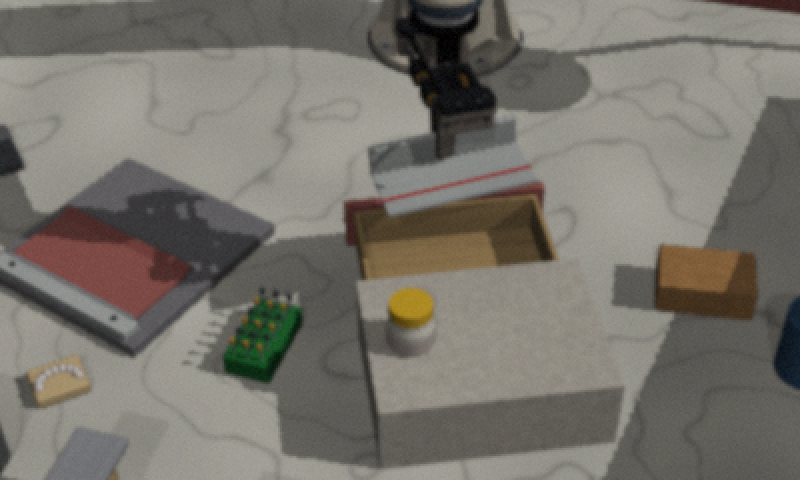

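The strip hangs level in the gripper and the drawer stays open; the lap is untouched at (110,260). Next I'll hover before the board and measure the mouth and the strip's hold.

Run:
```python
from line import *
np.set_printoptions(precision=4,suppress=True)
M=np.array([.638,-.2605]); bx=np.array([np.cos(BY),np.sin(BY)]); by=np.array([-bx[1],bx[0]])
q=down(BY)
reach([.48,.10,.21],down(np.radians(10)))
for k,(dx,dy) in enumerate(((-.15,-.05),(-.11,-.11))):
    p=M+bx*dx+by*dy
    reach([*p,.21],q); dwell(.3)
    im=get_image("wrist"); cv2.imwrite(f"pics/m{k}.png",im["pixels"])
    for n in ("mouth","board","strip"):
        for d in spot_point(n,"wrist")[:1]:
            w=world(im,d["location"]); print(n,w,np.round(pix(im,w)),d["confidence"])
    print(redends(im),get_obs()["ee_pos"],im["origin"],im["rotation"].tolist(),im["fx"],im["cx"],im["cy"])
for c in ("scene",):
    im=get_image(c)
    for n in ("mouth","board"):
        for d in spot_point(n,c)[:1]:
            w=world(im,d["location"]); print(c,n,w,d["confidence"])
print(get_obs()["t"])
```

```text
strip [ 0.5167 -0.2726  0.1947] [394. 272.] 0.65
(array([445.0045,  96.6899]), array([421.2418, 326.2321]), 1737) [ 0.48   -0.2633  0.2101] [ 0.5026 -0.19    0.3798] [-0.13546662807486812, 0.020434206286725622, -0.14935763322265347, 0.9792464109148342] 359.9120255560987 325.1661629390421 233.07260592669124
mouth [ 0.636  -0.2624  0.0213] [442.  97.] 0.71
board [ 0.6396 -0.2597  0.0027] [439.  95.] 0.65
strip [ 0.5382 -0.3398  0.1939] [396. 268.] 0.86
(array([445.1066,  95.7001]), array([421.2132, 326.2294]), 1742) [ 0.5002 -0.3323  0.2101] [ 0.5226 -0.2591  0.3798] [-0.13540515768078262, 0.020567207905925235, -0.14960106833408088, 0.979214968015552] 359.9120255560987 325.1661629390421 233.07260592669124
scene mouth [ 0.6356 -0.2601  0.016 ] 0.59
scene board [ 0.6372 -0.2658 -0.0005] 0.73
23.675
```

View pics/m1.png

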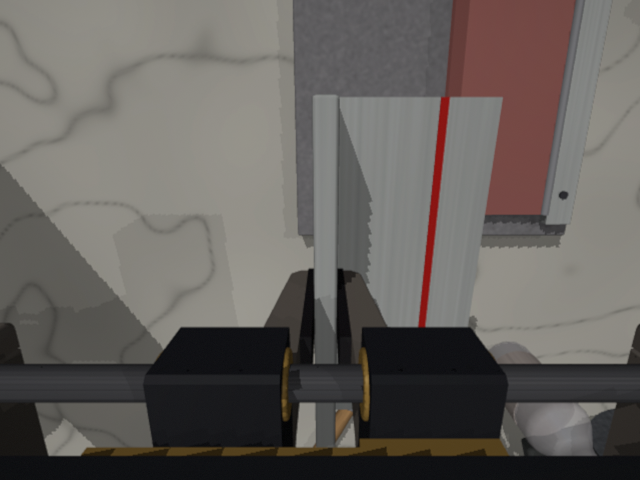

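The wrist view shows the held strip: leg at column ~326, red line (445,96)–(421,326), with the lap lip behind at column ~455 and the board's left edge (293,0)–(300,235). Next I'll compute the strip-in-hand offset and the board yaw.

Run:
```python
from line import *
np.set_printoptions(precision=4,suppress=True)
im=get_image("wrist"); T=np.array(get_obs()["ee_pos"]); bx=np.array([np.cos(BY),np.sin(BY),0]); by=np.array([-bx[1],bx[0],0])
a,b=[onz(im,*p,T[2]-.0081) for p in redends(im)[:2]]
d=a-b; print("red yaw rel deg",np.degrees(np.arctan2(-d[0],d[1])-BY), "rel tcp x,y:",(a-T)@bx,(a-T)@by,(b-T)@bx)
g=cv2.cvtColor(im["pixels"],cv2.COLOR_BGR2GRAY).astype(float)
# board -x edge and rail edge: subpixel steepest gradient per row
for nm,c0,c1,r0,r1,z in (("board -x edge",280,312,5,225,.018),("lip edge",440,470,3,85,.035)):
    ch=g if nm[0]=="b" else im["pixels"][...,2].astype(float)-im["pixels"][...,1]
    G=np.abs(cv2.Sobel(cv2.GaussianBlur(ch,(5,5),0),cv2.CV_64F,1,0))
    P=np.array([(c0+np.argmax(G[r,c0:c1]),r) for r in range(r0,r1,2)],np.float32)
    vx,vy,x0,y0=cv2.fitLine(P,cv2.DIST_HUBER,0,.01,.01).ravel()
    A,B=[onz(im,x0+vx/vy*(r-y0),r,z) for r in(r0,r1)]; d=A-B
    print(nm,A,B,"yaw",np.degrees(np.arctan2(-d[0],d[1])),"bx",A@bx,B@bx)
M=np.array([.637,-.2611,0]);print("mouth bx",M@bx)
```

```text
red yaw rel deg -1.1880549985798465 rel tcp x,y: 0.05544778203461301 0.09221268921267098 0.052963833378408945
board -x edge [ 0.5266 -0.1479  0.018 ] [ 0.4664 -0.3399  0.018 ] yaw -17.423684392011474 bx 0.5467640670801243 0.5465403816010765
lip edge [ 0.6558 -0.1921  0.035 ] [ 0.6367 -0.2536  0.035 ] yaw -17.248792953904605 bx 0.6832668997955601 0.683391860704474
mouth bx 0.6858895183538974
```

Run:
```python
from h import *
np.set_printoptions(precision=4,suppress=True)
bx=np.array([np.cos(BY),np.sin(BY),0]); by=np.array([-bx[1],bx[0],0])
M=np.array([.6362,-.2609,0]); q=down(BY+.012)
P=M+bx*(-.056-.0377)-by*.002
reach(P+[0,0,.15],q)
move_linear(P+[0,0,.045],vel=.12); dwell(.3)
f0=np.array(get_obs()["wrist_force"])
print(move_linear(P+[0,0,.022],vel=.015,guard=6)); dwell(.3)
o=get_obs(); print(o["ee_pos"],f0,o["wrist_force"],o["ft_torque"],o["t"])
im=get_image("scene"); c=im["pixels"][160:290,90:290]; cv2.imwrite("pics/down.png",cv2.resize(c,None,fx=4,fy=4,interpolation=cv2.INTER_CUBIC))
```

```text
True
[ 0.5461 -0.2346  0.0348] [ 0.8318 -0.675  -2.1408] [ 1.461  -0.2068  5.1076] [-0.5456 -0.2903  0.0621] 26.7167
```

View pics/down.png

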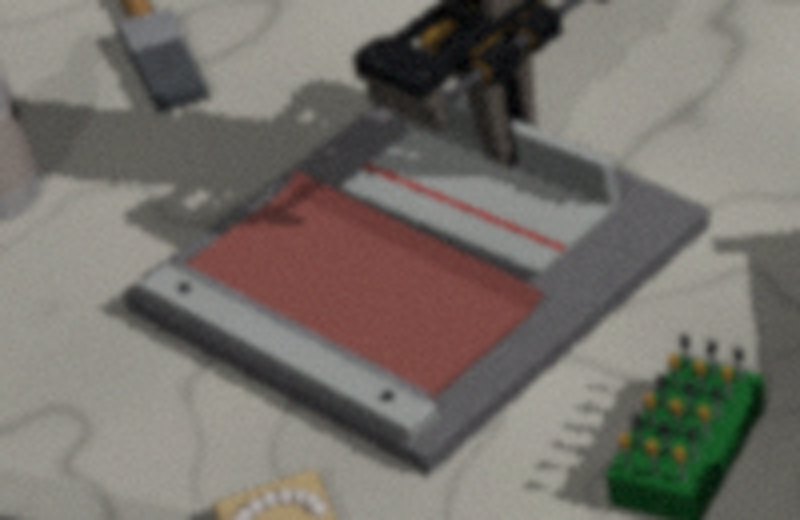

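The strip is on the free half, parallel to the lap's lip with a small gap, but contact came ~4 mm higher than expected. I'll check the contact torques against a baseline to detect a tilt.

Run:
```python
from line import *
np.set_printoptions(precision=3,suppress=True)
bx=np.array([np.cos(BY),np.sin(BY),0]); by=np.array([-bx[1],bx[0],0])
P=np.array(get_obs()["ee_pos"]); z0=P[2]
def rd():
    dwell(.25); o=get_obs(); return np.array(o["wrist_force"]),np.array(o["ft_torque"]),o["ee_pos"][2],o["opening"]*92
move_linear([P[0],P[1],z0+.006],vel=.03); F0,T0,_,_=rd(); print("base",F0,T0)
for dz in(.002,.001,0,-.001,-.002,-.003,-.004,-.005):
    move_linear([P[0],P[1],z0+dz],vel=.02); F,T,z,op=rd(); d=F-F0; t=T-T0
    print(dz,round(z,4),"dF",d,"T(bx,by)",t@bx,t@by,"arm x,y",-t@by/max(d[2],.1),t@bx/max(d[2],.1))
    if d[2]>14: break
im=get_image("wrist"); T=get_obs()["ee_pos"]; e=redends(im); print(e)
for h in (.022,.026): print([((onz(im,*p,h)-T)@bx,(onz(im,*p,h)-T)@by) for p in e[:2]])
print(get_obs()["t"])
```

```text
base [ 0.1    0.148 -1.753] [-0.026 -0.013  0.07 ]
0.002 0.0368 dF [-0.198  0.148  0.05 ] T(bx,by) -0.04119732796231928 0.01065725352971027 arm x,y -0.1065725352971027 -0.41197327962319275
0.001 0.0358 dF [ 0.025 -0.337 -0.243] T(bx,by) 0.03320291005930694 0.04568338584046588 arm x,y -0.45683385840465873 0.3320291005930694
0 0.035 dF [-1.329  2.077  4.67 ] T(bx,by) -0.1193407206513401 0.02495635569643819 arm x,y -0.005344334958796402 -0.02555648721884261
-0.001 0.0341 dF [-0.411  4.11   8.11 ] T(bx,by) 0.0009155614347496899 0.09994136016947026 arm x,y -0.01232364859263118 0.00011289677634652714
-0.002 0.0331 dF [-0.295  5.024  8.254] T(bx,by) 0.1707741980719999 0.08186799999013472 arm x,y -0.009918043593971856 0.020688742138659545
-0.003 0.0322 dF [0.952 4.148 8.605] T(bx,by) 0.2223409784113196 0.015142340158616999 arm x,y -0.001759762383813428 0.02583928812125229
-0.004 0.0312 dF [-0.094  4.52   8.481] T(bx,by) 0.20901105366913167 0.00045744282290816063 arm x,y -5.3939066143822346e-05 0.024645399346253843
-0.005 0.0303 dF [-0.784  4.325  8.304] T(bx,by) 0.23517076766941766 0.028367429000162037 arm x,y -0.003416042526723543 0.028319568311825652
(array([440.898, 100.748]), array([422.491, 327.121]), 1691)
[(np.float64(0.052634567408952074), np.float64(0.09059135626000996)), (np.float64(0.054024453214432874), np.float64(-0.02757668847781363))]
[(np.float64(0.05142849382759958), np.float64(0.09026452108136346)), (np.float64(0.0527871500618543), np.float64(-0.02524838655437987))]
31.5333
```

Run:
```python
from line import *
np.set_printoptions(precision=3,suppress=True)
bx=np.array([np.cos(BY),np.sin(BY),0]); by=np.array([-bx[1],bx[0],0])
P=np.array(get_obs()["ee_pos"]); F0=np.array([.1,.15,-1.75]);T0=np.array([-.026,-.013,.07])
for k in range(1,9):
    move_linear([P[0],P[1],P[2]-.0005*k],vel=.02); dwell(.2); o=get_obs(); d=np.array(o["wrist_force"])-F0; t=np.array(o["ft_torque"])-T0
    print(round(o["ee_pos"][2],4),d,t@bx,t@by)
    if d[2]>14: break
print(o["t"])
im=get_image("scene"); c=im["pixels"][160:290,90:290]; cv2.imwrite("pics/flat.png",cv2.resize(c,None,fx=4,fy=4,interpolation=cv2.INTER_CUBIC))
```

```text
0.0302 [-0.989  2.45   8.014] -0.15576421988807046 0.12791188037426587
0.0302 [-1.749  3.191 13.375] -0.13330192777224348 0.44610508967525525
0.0302 [-4.289  4.308 19.293] -0.06258437424310845 0.8026925010484569
32.8833
```

View pics/flat.png

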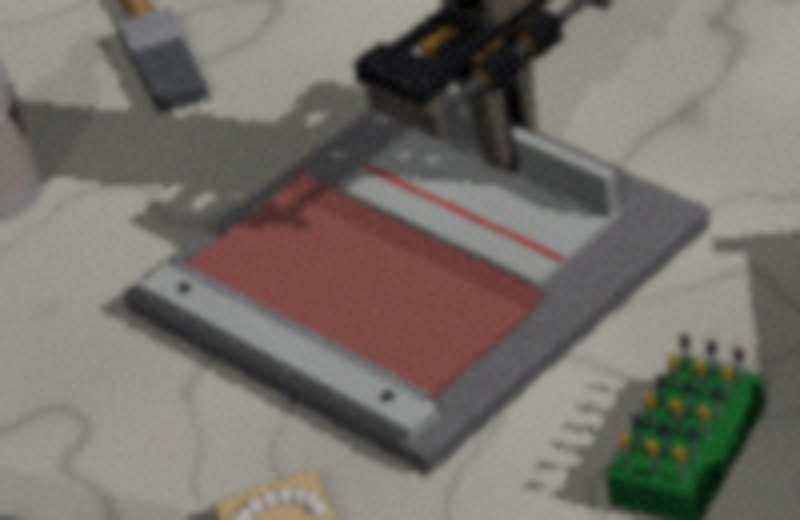

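Flat now: the end came down, the strip rests on the board, and its front edge is parallel to the lip. Slide it in with light pressure.

Run:
```python
from line import *
np.set_printoptions(precision=3,suppress=True)
bx=np.array([np.cos(BY),np.sin(BY),0]); by=np.array([-bx[1],bx[0],0])
F0=np.array([.1,.15,-1.75]); M=np.array([.6362,-.2609,0])
def rd(s):
    dwell(.2); o=get_obs(); r=np.array(o["ee_pos"])-M; print(s,"x,y",r@bx,r@by,"z",round(o["ee_pos"][2],4),"dF",np.array(o["wrist_force"])-F0,o["t"]); return o
P=np.array(get_obs()["ee_pos"]); P[2]=.0300
move_linear(P,vel=.02); rd("light")
for x in (-.04,-.025,-.007):
    G=M+bx*(x-.0367)-by*.001; G[2]=.0300
    h=move_linear(G,vel=.03,guard=10); rd((x,h))
    if h: break
im=get_image("scene"); c=im["pixels"][160:290,90:290]; cv2.imwrite("pics/in.png",cv2.resize(c,None,fx=4,fy=4,interpolation=cv2.INTER_CUBIC))
```

```text
light x,y -0.09265160517660972 -0.0012980054899176807 z 0.0302 dF [-1.398  1.909  8.829] 33.3833
(-0.04, False) x,y -0.07676095091803473 -0.0012452647277840685 z 0.0302 dF [-2.435  2.265  9.451] 34.275
(-0.025, False) x,y -0.0617096468803483 -0.001274681332035281 z 0.0302 dF [-3.081  1.519  9.851] 35.125
(-0.007, False) x,y -0.043781447989709364 -0.0012602888964122153 z 0.0302 dF [-3.101  1.822  8.943] 36.075
```

View pics/in.png

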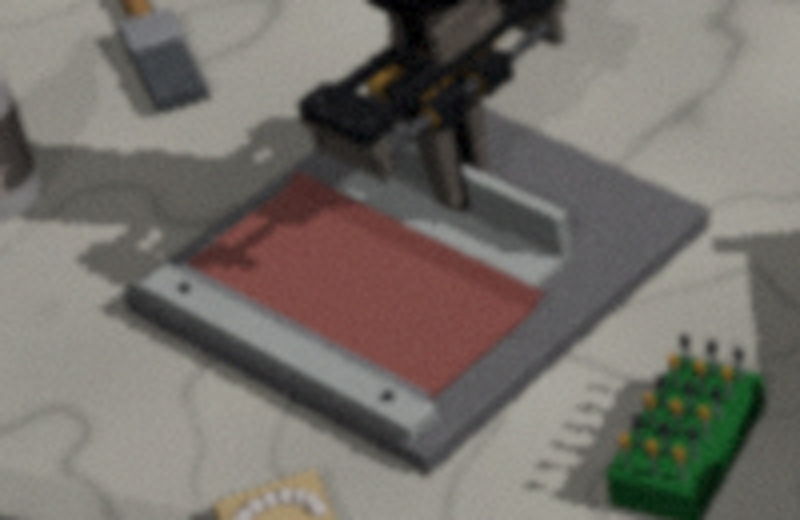

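The strip is under the lap from this view, with no red showing, and the lap lies flat. Wrist check from above for red, tip depth and centring:

Run:
```python
from line import *
np.set_printoptions(precision=4,suppress=True)
bx=np.array([np.cos(BY),np.sin(BY),0]); by=np.array([-bx[1],bx[0],0])
im=get_image("wrist"); cv2.imwrite("pics/fin.png",im["pixels"]); T=np.array(get_obs()["ee_pos"])
M=np.array([.6362,-.2609,0])
for n in("strip","mouth","board"):
    for d in spot_point(n,"wrist")[:1]:
        w=world(im,d["location"]); print(n,w,((w-M)@bx,(w-M)@by),d["confidence"])
o=get_obs(); print(o["grip_force"],o["opening"]*92,o["wrist_force"],o["t"])
```

```text
strip [ 0.6336 -0.2591  0.0187] (np.float64(-0.003054761363027895), np.float64(0.0009115790955053152)) 0.74
mouth [ 0.6396 -0.2591  0.0027] (np.float64(0.0026988453809500984), np.float64(0.0026783447379955675)) 0.25
board [ 0.6393 -0.2592  0.0022] (np.float64(0.0024995475907723347), np.float64(0.002540402552018194)) 0.56
50.00846564769745 9.62103858661909 [-3.3426 -0.0207  7.4018] 36.325
```

View pics/fin.png

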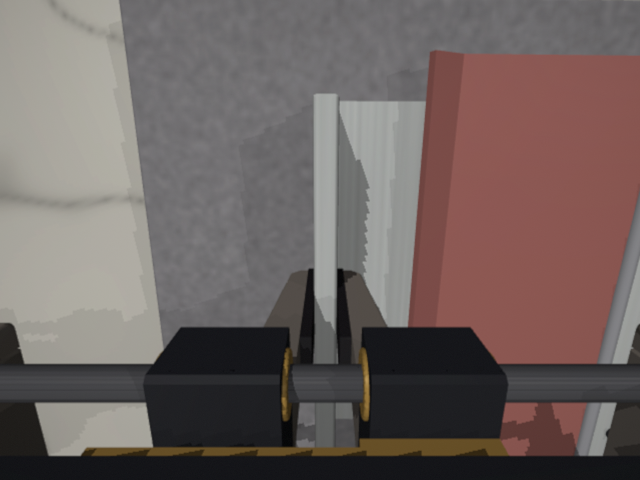

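Run:
```python
from line import *
np.set_printoptions(precision=4,suppress=True)
bx=np.array([np.cos(BY),np.sin(BY),0]); by=np.array([-bx[1],bx[0],0])
im=get_image("wrist"); T=np.array(get_obs()["ee_pos"])
f=lambda u,v,z:(((w:=onz(im,u,v,z)-T)@bx).round(4),(w@by).round(4))
print("lip",f(431,52,.035),f(410,326,.035),"lip low",f(424,110,.031),"lap far corner y",f(600,56,.0285),"strip end",f(380,101,.022),"leg end top",f(326,94,.058))
```

```text
lip (np.float64(0.0426), np.float64(0.1086)) (np.float64(0.0435), np.float64(-0.0193)) lip low (np.float64(0.0427), np.float64(0.0859)) lap far corner y (np.float64(0.1178), np.float64(0.1091)) strip end (np.float64(0.0242), np.float64(0.0902)) leg end top (np.float64(-0.0009), np.float64(0.0896))
```

Run:
```python
from h import *
dwell(.3); o=get_obs(); print(o["wrist_force"],o["grip_force"],o["t"]); print(sign_off())
```

```text
[-2.50350721  0.95852253  7.31746809] 50.0084924697876 36.675
the job is handed in; nothing more can be done
None
```

I handed the job in at 36.7 s: the drawer is out to its stop and the strip is under the lap, about 6 mm past where the red line is covered, within about 1 mm of centre. It is still gripped and pressed flat at about 9 N; the lap looked flat, I did nothing to the bystanders, and the verdict was not shown.

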